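Empty the catch tray, then draw out the sprung stop rod to its mark and hold it

ROBOT

A 6-joint arm with a two-finger parallel gripper is mounted at the origin on a cart in front of the work surface, level with it; the furniture and walls round the work are solid. World frame = base frame: x ahead of the robot, y to its left, z up, the work surface at z = 0. Lengths are in m, angles in rad, forces in N, time in s.
With the tool pointing down it reaches from about 0.25 to 0.85 m from the base axis. Payload 12.5 kg.
Tool frame: the origin (TCP) lies midway between the tips of the shut fingers; the grasp point (between the pads) lies 19 mm behind it (ctrl.hold_point_z is the distance from the TCP to the grasp point, in m); z points along the fingers, y is the line along which they close (so a half turn about z gives the same grasp; the last joint's range is limited). The gripper opens to 93 mm and grips with 3 to 60 N. Pads are 15 mm wide; open, the fingers measure 128 mm over their backs; the gripper's body (75 mm by 188 mm) begins 65 mm behind the grasp point.
Start: joints at [-1.37, 0.351, 1.652, -0, 1.139, -0.085], TCP at [0.155, -0.528, 0.194] pointing down, gripper open.
Joint ranges: [-2.75, 2.75], [-0.79, 2.1], [0.01, 2.65], [-1.57, 4.71], [0.07, 3.14], [-2.87, 2.87]. Speed limits (rad/s): [2.22, 2.22, 2.79, 3.14, 3.14, 3.14].

INTERFACE

Orientations are given as a rotation vector (axis times angle).
In Python, from plant import ctrl gives the robot as it stands. The module is installed in compiled form; this text tells all that it offers.
- The arm moves only by the tool servo_tool, never from a script. Its argument "motion" is one flat list of numbers, 5 for each row, row after row: the opening, from 0 (shut) to 1 (fully open), then the shift along the tool's x, y, z in m, then the turn about the tool's z in degrees. In form: [grip, dx, dy, dz, yaw, grip, dx, dy, dz, yaw, ...]. A call has 1 to 5 rows; each row is the pose to reach, as a shift and turn from the pose commanded when the call began, along the tool's axes at that moment; what a row does not reach only later rows make up. A row lasts 1/8 s, in which the tool goes at most 62.5 mm and 10.7 degrees, less where a joint would pass 70% of its speed; a pose out of reach is approached as far as the arm can. A call with a gripper value outside its range is refused whole. The fingers move at their own pace and stop on an object; "grip_force" is the grip in N (left out, the last holds). Time passes only in rows, so rows that repeat a pose let the fingers close. It gives the time, the measured TCP pose, the force, the opening and the grip force at its end, in the units of the state.
- ctrl.state(): the state, without advancing time (a new reading comes with each control period).
- ctrl.get_image(name): name is "scene" or "side" or "wrist"; returns a dict with "image" (384x512x3 uint8, red, green, blue), "fov_y" (degrees; the focal length in pixels is half the picture's height over the tangent of half this angle, whatever the lens; pixels are square), "cx", "cy" (the principal point, pixels), "rvec" (rotation vector, rad) and "tvec" (3), from world to camera coordinates, as OpenCV has them. Camera axes: x right, y down, z forward; pixel columns grow to the right and rows downward; lengths in m; the calibration is good to about 2 mm. A picture is of the moment at which its call begins. There is no depth.
- ctrl.job_done(): hands the job in; it is judged then, once.
The state is a dict: "time_s": time; "qpos": joint angles; "joint_vel": joint speeds; "joint_efforts": joint torques, N m; "eef_pos": TCP position; "eef_rot": TCP orientation; "wrist_force": force on the tool from outside, world axes, zero at the start; "wrist_torque": the same for the moment, N m; "width": opening from 0.0 (shut) to 1.0 (fully open); "grasp_force": force on a finger pad.
Only numpy, scipy, OpenCV 4.12 (cv2) and the standard library are available. Lean on these libraries where they do the work, as an engineer would, in place of code of your own. Each camera call takes 0.05 s, during which the arm holds its last target. There are 200 camera calls.

TASK

Collect the two finished aluminium blocks from the cut-off unit's catch tray into the blue tote. Then pull the unit's sprung stop rod out by its black knob until the yellow pointer is level with the red mark clip on the scale, and finish holding it there (do not let go, the spring would draw it back in). Leave the tape roll, the brass coupling and the marker alone.

Things in the scene. Friction and masses are not known exactly. Their poses are not given: they have to be found in the camera images.
- cutoff_unit: bench cut-off unit, fixed: grey base plate 134 (x) x 176 (y) mm, 8 mm thick; origin on the worktop, z up. On its -x side the catch tray, on its +x side the stop rod's barrel along y, with a blue feed head (32 x 40 mm, top 52 mm above the worktop) at its +y end and a scale rail (6 mm thick, along y at x = +62 mm, top 50 mm above the worktop) behind it.
- tray_floor (a point): centre of the catch tray's black rubber floor, 11 mm above the worktop; inside 76 (unit's x) x 162 (unit's y) mm, steel walls 3 mm thick whose tops are 11 mm above this floor
- barrel_mouth (a point): centre of the mouth of the aluminium barrel (22 mm diameter, axis 38 mm above the worktop), at x = +45 mm, y = -55 mm in the unit's frame; the stop rod slides out of it along the unit's -y
- stop_rod (a joint): how far the stop rod is drawn out of the barrel, in m: 0 fully in, 0.085 at its end stop. An inner spring pulls it back in: about 3 N at 0, rising by 0.7 N per 10 mm (about 8 N at 0.07).
- pull_knob (a point): black knob on the rod's end; origin mid-grip, 38 mm above the worktop, 35 mm outside the barrel mouth when the rod is fully in; moves with the rod along the unit's -y. Grip 24 mm wide (x), 30 mm along the rod (y), 26 mm high, free at both sides and above; round flange 36 mm across, 6 mm thick at its outer (-y) end. Axes as the unit's.
- pointer (a point): tip of the yellow pointer that stands up through the slot of the barrel and moves with the rod (135 mm behind the knob's origin), 64 mm above the worktop; level with the mark when it has the same y in the unit's frame as the mark clip
- mark_clip: red mark clip fixed on the scale rail, 12 x 12 mm with a 3 mm thick upright blade, its top 65 mm above the worktop; origin at the middle of its underside, under the blade. Axes as the unit's. It stands so that the rod has to be drawn out 30 to 70 mm from fully in.
- block_a: finished aluminium block (with a dark groove), 25 (x) x 40 (y) x 21 mm high with two small screws on top (solid to 18 mm), about 0.11 kg, lying in the catch tray on the tray floor; origin at the centre of its underside
- block_b: finished aluminium block (no groove), 25 (x) x 40 (y) x 21 mm high with two small screws on top (solid to 18 mm), about 0.11 kg, lying in the catch tray on the tray floor; origin at the centre of its underside
- tote: blue open tote, loose, 120 (x) x 100 (y) x 40 mm high, walls 4 mm, floor 4 mm thick; about 0.4 kg; origin at the centre of its underside. Furniture near the work: right of y = -0.33 m a machine housing 0.21 m high with a pot on it (to 0.25 m); left of y = +0.29 m an instrument 0.31 m high; behind x = 0.53 m at y 0.11 to 0.27 m a drawer unit 0.14 m high
- tape_roll: bystander: roll of beige tape lying flat, 68 mm across, 19 mm high; origin at the centre of its underside
- brass_coupling: bystander: brass coupling standing upright, 22 mm across, 25 mm high; origin at the centre of its underside
- marker: bystander: marker pen with blue cap, 12 x 130 x 15 mm, lying along its y; origin at the centre of its underside
There are look-alikes about, which are no part of the job. Leave any brown or pink look-alike of the block_a alone.

How it is judged:
By the outcome, as a careful person would: the job done as asked, in the order asked, and still so for the second after the job is handed in, while the arm keeps its last pose, push and grip.
It also fails if it takes over 67 s, if anything falls off the work surface, if the arm or the gripper's body presses on something with over 40 N, if the wrist force passes 120 N, or if a joint passes its speed limit or range.

## Working session

There is one attempt and no reset: what is moved stays moved. The work goes in short steps, Python scripts to look and compute and a tool call to move; the robot and the scene stay as the last step left them, time stands still between calls to the robot, and variables do not carry over. Pictures are saved under pics/ and viewed, at most 10 in all, crops included, and the job is handed in when it is done.

Besides the shell and the picture viewer there is one more tool, called after "Call:" by a JSON object that holds its "fn" and its "kwargs", one argument or row to a line. servo_tool: Moves the arm, as the interface text tells. Its arguments: {"type":"object","properties":{"motion":{"type":"array","items":{"type":"number"}},"grip_force":{"type":"number"}},"required":["motion"]}

```bash
mkdir -p pics; cat > h.py <<'E'
import numpy as np, cv2
from plant import ctrl
def cam(n):
    d=ctrl.get_image(n); im=cv2.cvtColor(np.asarray(d["image"]),cv2.COLOR_RGB2BGR)
    h=im.shape[0]; f=h/2/np.tan(np.radians(d["fov_y"])/2)
    R=cv2.Rodrigues(np.array(d["rvec"],float))[0]; t=np.array(d["tvec"],float)
    return dict(im=im,f=f,c=(d["cx"],d["cy"]),R=R,t=t,o=-R.T@t)
def ray(c,u,v):
    r=c["R"].T@np.array([(u-c["c"][0])/c["f"],(v-c["c"][1])/c["f"],1]); return r/np.linalg.norm(r)
def onz(c,u,v,z):
    r=ray(c,u,v); return c["o"]+r*(z-c["o"][2])/r[2]
def proj(c,p):
    q=c["R"]@np.array(p)+c["t"]; return q[:2]/q[2]*c["f"]+np.array(c["c"])
def tri(cs,uvs):
    A=np.zeros((3,3));b=np.zeros(3)
    for c,uv in zip(cs,uvs):
        P=np.eye(3)-np.outer(*[ray(c,*uv)]*2); A+=P;b+=P@c["o"]
    return np.linalg.solve(A,b)
E
python3 - <<'E'
from h import *
for n in("scene","side"):
    c=cam(n); cv2.imwrite(f"pics/{n}0.png",cv2.resize(c["im"],(800,600),interpolation=cv2.INTER_CUBIC)); print(n,c["o"],c["f"],c["R"][2])
s=ctrl.state();print(s["time_s"],s["eef_pos"],s["eef_rot"],s["width"],ctrl.hold_point_z)
E
```

```text
scene [0.03368703 0.49032816 0.66305575] 397.6873498667971 [ 0.48039926 -0.59878016 -0.64084232]
side [ 0.0908516  -0.85572591  0.4259236 ] 411.21863398915235 [ 0.38280247  0.84390783 -0.37587478]
0.1 [ 0.15502428 -0.52736438  0.1934873 ] [-3.10859148e+00 -4.47318066e-01  8.47600636e-05] 1.0021773759493129 0.0188
```

View pics/scene0.png

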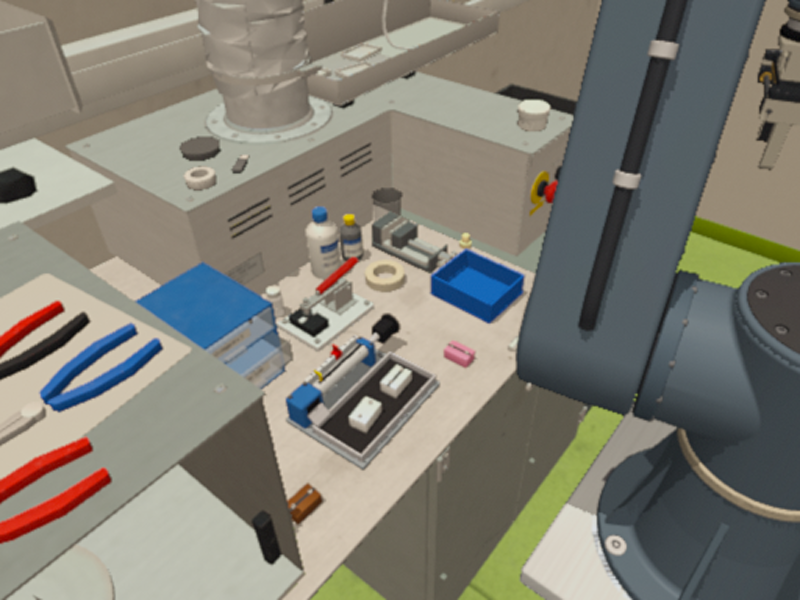

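View pics/side0.png

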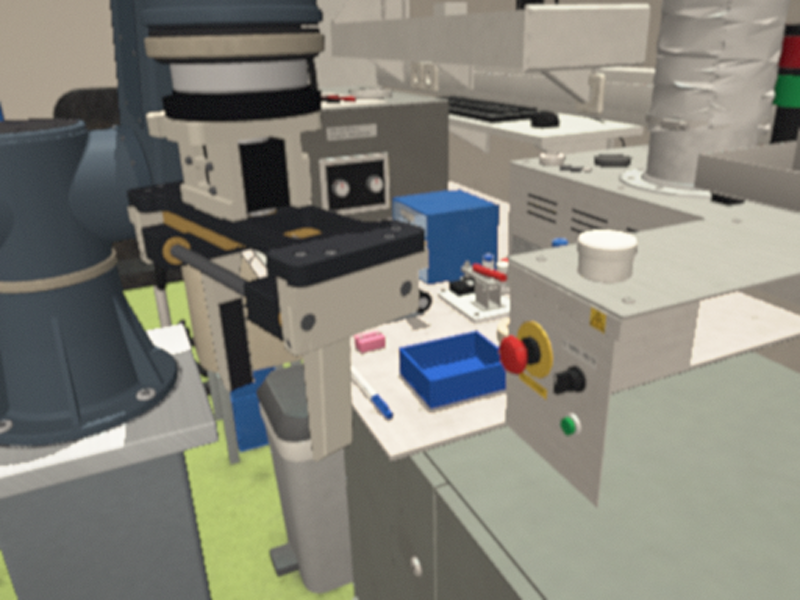

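Scene view (800 px scale): the unit's tray is around (370,405). Plain blocks sit at (396,380) and (365,415), the knob at (385,328), the red clip at (336,351), and the tote at (478,284). The pink (458,353) and brown (303,503) look-alikes lie outside the tray. In the side view the gripper hides the unit, but the tote is at (455,368).

```bash
python3 - <<'E'
from h import *
c=cam("scene")
k=512/800
for n,u,v,z in [("b1",396,380,.03),("b2",365,415,.03),("knob",385,325,.04),("totec",478,284,.04),("tote r",524,288,.04),("tote l",432,286,.04),("tote back",467,253,.04),("tote front",488,316,.04),("tray right",437,380,.022),("tray left",291,415,.008),("tray front",363,462,.022),("clip",337,350,.06),("marker",515,342,.01),("mouth",368,345,.04),("head",302,400,.045),("pink",458,350,.02)]:
    print(n,onz(c,u*k,v*k,z).round(3))
E
```

```text
b1 [0.414 0.051 0.03 ]
b2 [0.407 0.123 0.03 ]
knob [ 0.491 -0.016  0.04 ]
totec [ 0.436 -0.182  0.04 ]
tote r [ 0.373 -0.218  0.04 ]
tote l [ 0.491 -0.133  0.04 ]
tote back [ 0.498 -0.241  0.04 ]
tote front [ 0.381 -0.127  0.04 ]
tray right [0.374 0.011 0.022]
tray left [0.498 0.172 0.008]
tray front [0.365 0.175 0.022]
clip [0.495 0.079 0.06 ]
marker [ 0.334 -0.132  0.01 ]
mouth [0.482 0.031 0.04 ]
head [0.479 0.164 0.045]
pink [ 0.386 -0.057  0.02 ]
```

Call:
{"fn": "servo_tool", "kwargs": {
  "motion": [1,0,0,-0.06,0,1,0,0,-0.12,0,1,0.04,-0.05,-0.12,-10,1,0.08,-0.1,-0.12,-20,1,0.12,-0.15,-0.12,-30]
}}

```text
time_s: 0.78
eef_pos: [0.2265, -0.3523, 0.3137]
eef_rot: [-2.885, -1.244, -0.0]
wrist_force: [0.9, -1.2, -0.8]
width: 0.996
grasp_force: 0.0
```

```bash
cat >> h.py <<'E'
from scipy.spatial.transform import Rotation as Ro
def to(p,ang=None):
    "tool-frame shift to world TCP p; yaw to bring tool y to world angle ang deg"
    s=ctrl.state(); R=Ro.from_rotvec(s["eef_rot"]).as_matrix()
    a=np.degrees(np.arctan2(R[1,1],R[0,1]))
    print("t",round(s["time_s"],2),"tcp",np.round(s["eef_pos"],4),"yang",round(a,2),"tz",R[:,2].round(3),"w",round(s["width"],3),"gf",np.round(s["grasp_force"],1),"F",np.round(s["wrist_force"],1),"q6",round(s["qpos"][5],2))
    print("  shift",(R.T@(np.array(p)-s["eef_pos"])).round(4),"yaw",None if ang is None else round(-(ang-a),2))
E
python3 -c "
from h import *
to([.36,.09,.32],0)"
```

```text
t 0.78 tcp [ 0.2265 -0.3523  0.3137] yang -43.33 tz [ 0.  0. -1.] w 0.996 gf 0.0 F [ 0.9 -1.2 -0.8] q6 -0.35
  shift [ 0.4133 -0.2064 -0.0062] yaw -43.33
```

Call:
{"fn": "servo_tool", "kwargs": {
  "motion": [1,0.05,-0.025,0,-10,1,0.1,-0.05,0,-20,1,0.15,-0.075,0,-30,1,0.2,-0.1,0,-40,1,0.25,-0.125,0,-43]
}}

```text
time_s: 1.4
eef_pos: [0.3082, -0.0852, 0.314]
eef_rot: [2.23, 2.212, 0.0]
wrist_force: [0.3, -0.4, -0.4]
width: 0.997
grasp_force: 0.0
```

```bash
python3 -c "
from h import *
to([.36,.09,.32],0)"
```

```text
t 1.4 tcp [ 0.3082 -0.0852  0.314 ] yang -0.46 tz [ 0.001 -0.    -1.   ] w 0.997 gf 0.0 F [ 0.3 -0.4 -0.4] q6 -0.41
  shift [ 0.1757  0.0504 -0.006 ] yaw -0.46
```

Call:
{"fn": "servo_tool", "kwargs": {
  "motion": [1,0.05,0.015,0,0,1,0.1,0.03,0,0,1,0.15,0.05,0,0,1,0.175,0.05,0,0,1,0.175,0.05,0,0]
}}

```text
time_s: 2.02
eef_pos: [0.3598, 0.0885, 0.3136]
eef_rot: [-2.23, -2.212, 0.001]
wrist_force: [-0.3, -0.4, -0.3]
width: 1.0
grasp_force: 0.0
```

```bash
python3 - <<'E'
from h import *
for n in("wrist","side"):
    c=cam(n); cv2.imwrite(f"pics/{n}1.png",cv2.resize(c["im"],(800,600),interpolation=cv2.INTER_CUBIC)); np.save(f"{n}1.npy",c,allow_pickle=True); print(n,c["o"],c["f"],c["R"][2])
to([.41,.09,.2],0)
E
```

```text
wrist [0.36017283 0.17058105 0.50365315] 334.9317818758811 [-0.00334777 -0.29016262 -0.9569715 ]
side [ 0.0908516  -0.85572591  0.4259236 ] 411.21863398915235 [ 0.38280247  0.84390783 -0.37587478]
t 2.12 tcp [0.3599 0.0871 0.3138] yang -0.6 tz [-0. -0. -1.] w 1.001 gf 0.0 F [ 0.1 -0.5  0.1] q6 0.12
  shift [0.0035 0.0501 0.1138] yaw -0.6
```

View pics/wrist1.png

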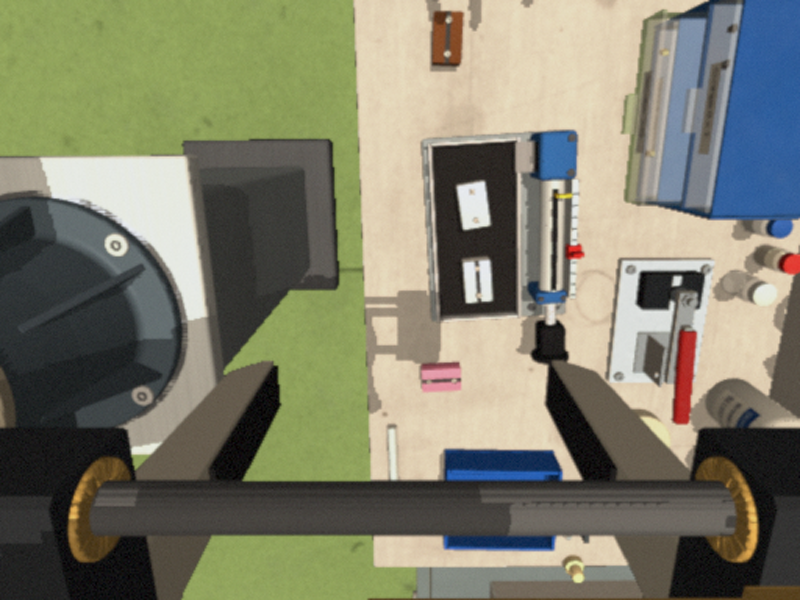

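View pics/side1.png

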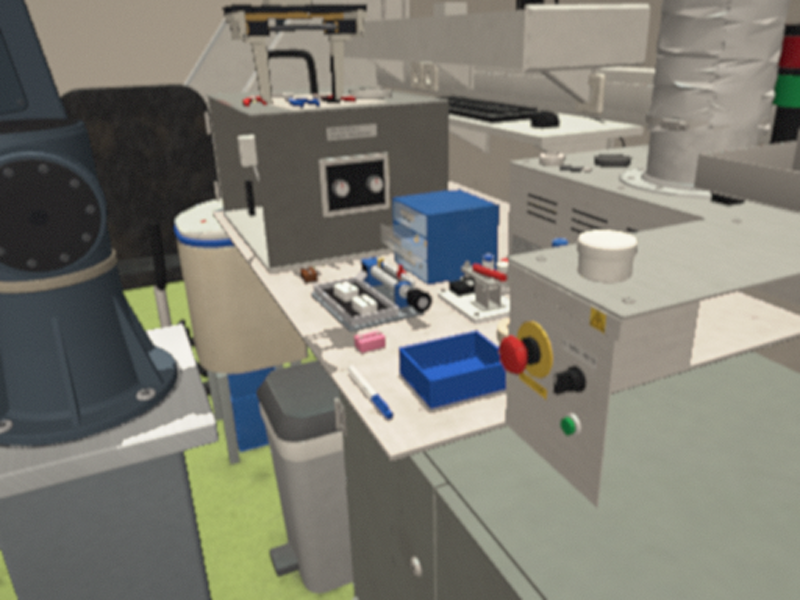

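Wrist view (800 px scale): the plain block is at (473,204), the grooved one at (478,280), and the tote's rim runs from (444,455) to (562,548). The pointer is at (563,196), the red clip at (575,252), and the knob at (549,340). I'll segment these and triangulate with the scene camera.

```bash
python3 - <<'E'
from h import *
w=np.load("wrist1.npy",allow_pickle=True).item(); s=cam("scene"); k=.64
def blobs(c,mask,roi,amin):
    x0,y0,x1,y1=[int(a*k) for a in roi]; m=np.zeros(mask.shape,np.uint8); m[y0:y1,x0:x1]=mask[y0:y1,x0:x1]*255
    m=cv2.morphologyEx(m,cv2.MORPH_CLOSE,np.ones((3,3)))
    cs=[q for q in cv2.findContours(m,cv2.RETR_EXTERNAL,cv2.CHAIN_APPROX_NONE)[0] if cv2.contourArea(q)>=amin]
    return cs
def M(c): 
    h=cv2.cvtColor(c["im"],cv2.COLOR_BGR2HSV).astype(int); return h[...,0],h[...,1],h[...,2]
def cen(q): m=cv2.moments(q); return np.array([m["m10"],m["m01"]])/m["m00"]
H,S,V=M(w); Hs,Ss,Vs=M(s)
red=lambda H,S,V:((H<8)|(H>172))&(S>150)&(V>90)
yel=lambda H,S,V:(H>20)&(H<35)&(S>130)&(V>120)
wht=lambda H,S,V:(V>140)&(S<70)
tri_=lambda a,b:print("   tri",tri([w,s],[a,b]).round(4))
for n,f,rw,rs,a in [("block",wht,(445,155,510,310),(330,355,418,440),20),("clip",red,(560,235,590,270),(325,340,350,365),3),("ptr",yel,(550,185,580,210),(310,365,330,385),1)]:
    A=blobs(w,f(H,S,V),rw,a);B=blobs(s,f(Hs,Ss,Vs),rs,a)
    print(n)
    for q in A: print("  w",cen(q).round(1) if cv2.contourArea(q)>0 else q[0],cv2.contourArea(q),[np.round(v,1) for v in cv2.minAreaRect(q)])
    for q in B: print("  s",cen(q).round(1),cv2.contourArea(q),cv2.boundingRect(q))
    A.sort(key=lambda q:cen(q)[1]);B.sort(key=lambda q:cen(q)[0])
    for x,y in zip(A,B): tri_(cen(x),cen(y))
    if n=="block":
        for q in A:
            z=.029; P=np.array([onz(w,*p[0],z)[:2] for p in q],np.float32); r=cv2.minAreaRect(P*1000); print("  rect mm",np.round(r[0],1),np.round(r[1],1),round(r[2],1))
# knob flange, tote, tray points by plane
for n,u,v,z in [("knob c",549,337,.051),("knob L",536,337,.051),("knob R",563,337,.051),("flange",550,357,.056),("tray TL in",433,145,.022),("tray BL in",440,318,.022),("tray TL out",423,140,.022),("head TR",577,133,.052),("rail bot",573,297,.05),("rail top",575,181,.05),("tote TL",444,452,.04),("tote TR",557,450,.04),("tote BL",446,550,.04),("tote BR",555,550,.04),("ptr",571,196,.064),("clip",575,252,.065)]:
    print(n,onz(w,u*k,v*k,z).round(4))
E
```

```text
block
  w [305.4 179.2] 432.5 [array([305.5, 179.3]), array([27.2, 17.6]), np.float64(85.6)]
  w [302.8 130.9] 490.0 [array([302.8, 130.9]), array([29.3, 18.4]), np.float64(81.9)]
  s [233.  264.2] 245.5 (223, 254, 21, 22)
  s [257.4 271.7] 296.0 (240, 252, 27, 29)
  s [250.  240.2] 391.0 (211, 227, 56, 37)
  s [218.5 233.9] 179.5 (211, 227, 22, 20)
   tri [0.4095 0.1366 0.1337]
   tri [ 0.4445  0.0494 -0.0498]
  rect mm [414.  115.9] [25.6 40.6] 9.5
  rect mm [419.6  45.9] [25.7 41.2] 5.4
clip
  w [366.8 160.9] 65.5 [array([367.5, 161. ]), array([ 8., 11.]), np.float64(90.0)]
  s [214.9 225. ] 24.0 (212, 221, 7, 9)
   tri [0.4998 0.0776 0.0526]
ptr
  w [360.4 125. ] 17.5 [array([360.5, 125. ]), array([2., 9.]), np.float64(90.0)]
  s [203.8 239.5] 7.0 (201, 237, 5, 7)
   tri [0.4856 0.1261 0.0572]
knob c [ 0.4846 -0.0029  0.051 ]
knob L [ 0.4726 -0.0028  0.051 ]
knob R [ 0.4975 -0.003   0.051 ]
flange [ 0.4855 -0.0208  0.056 ]
tray TL in [0.378  0.1677 0.022 ]
tray BL in [0.3854 0.0065 0.022 ]
tray TL out [0.3692 0.172  0.022 ]
head TR [0.4952 0.1763 0.052 ]
rail bot [0.5039 0.0351 0.05  ]
rail top [0.4973 0.1376 0.05  ]
tote TL [ 0.3895 -0.131   0.04  ]
tote TR [ 0.504  -0.1295  0.04  ]
tote BL [ 0.3928 -0.2525  0.04  ]
tote BR [ 0.5107 -0.2534  0.04  ]
ptr [0.4908 0.1265 0.064 ]
clip [0.4977 0.0796 0.065 ]
```

Call:
{"fn": "servo_tool", "kwargs": {
  "motion": [1,0,0.02,0.05,-4,1,0,0.04,0.1,-4,1,0,0.055,0.15,-4,1,0,0.055,0.15,-4,1,0,0.055,0.15,-4]
}}

```text
time_s: 2.8
eef_pos: [0.4155, 0.0864, 0.1656]
eef_rot: [2.155, 2.284, 0.002]
wrist_force: [-0.4, -0.2, -0.3]
width: 1.003
grasp_force: 0.0
```

```bash
python3 - <<'E'
from h import *
w=cam("wrist"); np.save("wrist2.npy",w,allow_pickle=True)
cv2.imwrite("pics/wrist2.png",cv2.resize(w["im"],(800,600),interpolation=cv2.INTER_CUBIC))
w1=np.load("wrist1.npy",allow_pickle=True).item()
h=cv2.cvtColor(w["im"],cv2.COLOR_BGR2HSV); print(w["o"])
for p,u1 in [((.414,.116,.029),(302.8,130.9)),((.4196,.0459,.029),(305.4,179.2))]:
    u,v=proj(w,p).astype(int); m=((h[...,2]>130)&(h[...,1]<80)).astype(np.uint8); r=50
    z=np.zeros_like(m); z[max(0,v-r):v+r,max(0,u-r):u+r]=m[max(0,v-r):v+r,max(0,u-r):u+r]
    z=cv2.morphologyEx(z,cv2.MORPH_CLOSE,np.ones((5,5)))
    q=max(cv2.findContours(z,0,1)[0],key=cv2.contourArea); a=cv2.minAreaRect(q)
    print((u,v),"px",np.round(a[0],1),cv2.boundingRect(q),"tri",tri([w1,w],[u1,a[0]]).round(4))
    P=np.array([onz(w,*e[0],.029)[:2] for e in q],np.float32); b=cv2.minAreaRect(P*1000); print(" rect",np.round(b[0],1),np.round(b[1],1),round(b[2],1))
to([.4196,.0459,.013],3)
E
```

```text
[0.41006973 0.16831271 0.35566002]
(np.int64(264), np.int64(146)) px [222.  145.5] (214, 96, 17, 100) tri [0.3934 0.1398 0.2036]
 rect [372.3 112.7] [16.3 97.7] 1.6
(np.int64(265), np.int64(214)) px [264.5 213.5] (215, 164, 100, 100) tri [0.4185 0.0478 0.0335]
 rect [418.5  44.1] [107.8 109.8] 3.3
t 2.85 tcp [0.4157 0.0866 0.166 ] yang 3.34 tz [ 0.003  0.    -1.   ] w 1.001 gf 0.0 F [ 0.6 -0.4  0.4] q6 0.04
  shift [-0.0409  0.0011  0.153 ] yaw 0.34
```

View pics/wrist2.png

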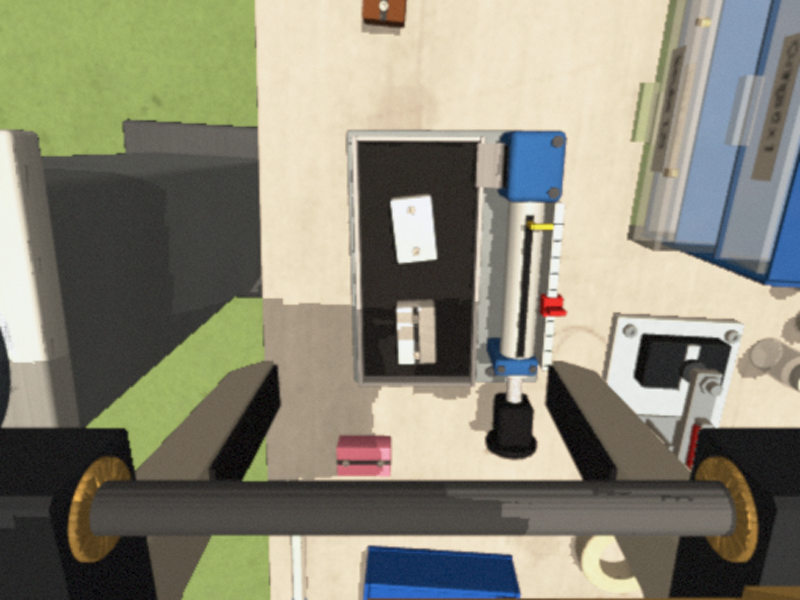

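Wrist view 2: plain block corners are (390,199), (429,195), (437,259), (399,264), and grooved block corners are (399,301), (434,299), (436,361), (400,364). Tray inner walls are at u≈359 and u≈474. The clip blade is at (553,305), the pointer at (540,226), and the knob at (513,420).

```bash
python3 - <<'E'
from h import *
w1=np.load("wrist1.npy",allow_pickle=True).item();w=np.load("wrist2.npy",allow_pickle=True).item();k=.64
for n,q,u1 in [("b",[(390,199),(429,195),(437,259),(399,264)],(302.8,130.9)),("a",[(399,301),(434,299),(436,361),(400,364)],(305.4,179.2))]:
    q=np.array(q)*k; P=np.array([onz(w,*e,.029)[:2] for e in q],np.float32)*1000
    r=cv2.minAreaRect(P); print(n,"tri",tri([w1,w],[u1,q.mean(0)]).round(4),"rect",[np.round(x,1) for x in r])
for n,a,b in [("clip",(575,252),(553,305)),("ptr",(563,196),(540,226)),("knob",(549,340),(513,420)),("tray TL",(433,145),(359,142)),("tray BL",(440,318),(361,381)),("tray BR",(520,314),(473,380))]:
    print(n,tri([w1,w],[np.array(a)*k,np.array(b)*k]).round(4))
for n,u,v,z in [("wall L@a",361,332,.022),("wall R@a",474,332,.022),("L@b",358,229,.022),("R@b",479,229,.022),("rail t",558,205,.05),("rail b",548,364,.05),("knobL",494,415,.051),("knobR",532,415,.051),("knob back",513,395,.051),("fl",511,447,.056),("ptr",540,226,.064),("clip",554,297,.065),("toteNL",368,548,0.),("toteNR",515,555,0.)]: print(n,onz(w,u*k,v*k,z).round(4))
E
```

```text
b tri [0.4145 0.1156 0.0252] rect [array([414.6, 115.8]), array([24.4, 41.3]), np.float64(10.6)]
a tri [0.4215 0.0418 0.0118] rect [array([420.4,  47.7]), array([24.4, 44.9]), np.float64(5.8)]
clip [0.5067 0.0735 0.0354]
ptr [0.4889 0.125  0.0466]
knob [ 0.4926 -0.0165  0.0241]
tray TL [0.3781 0.167  0.0215]
tray BL [0.3847 0.0085 0.0267]
tray BR [0.4641 0.0074 0.0133]
wall L@a [0.3829 0.0431 0.022 ]
wall R@a [0.4595 0.0474 0.022 ]
L@b [0.379  0.1131 0.022 ]
R@b [0.4562 0.1175 0.022 ]
rail t [0.4967 0.1383 0.05  ]
rail b [0.5042 0.0387 0.05  ]
knobL [0.4735 0.0013 0.051 ]
knobR [0.4982 0.0027 0.051 ]
knob back [0.4842 0.0164 0.051 ]
fl [ 0.486  -0.0186  0.056 ]
ptr [0.4843 0.1275 0.064 ]
clip [0.4974 0.0872 0.065 ]
toteNL [ 0.3925 -0.1554  0.    ]
toteNR [ 0.515  -0.1556  0.    ]
```

Call:
{"fn": "servo_tool", "kwargs": {
  "motion": [0.34,-0.02,0.001,0.04,-2,0.34,-0.041,0.002,0.08,-2,0.34,-0.041,0.002,0.11,-2,0.34,-0.041,0.002,0.12,-2,0.34,-0.041,0.002,0.12,-2]
}}

```text
time_s: 3.48
eef_pos: [0.4201, 0.0462, 0.045]
eef_rot: [2.114, 2.323, 0.001]
wrist_force: [0.1, -1.0, 0.3]
width: 0.512
grasp_force: 0.0
```

```bash
python3 - <<'E'
from h import *
to([.4205,.046,.0135],5.5)
c=cam("scene"); cv2.imwrite("pics/s3.png",cv2.resize(c["im"][190:310,150:310],(800,600),interpolation=cv2.INTER_CUBIC))
E
```

```text
t 3.48 tcp [0.4201 0.0462 0.045 ] yang 5.39 tz [ 0.001 -0.    -1.   ] w 0.512 gf 0.0 F [ 0.1 -1.   0.3] q6 -0.09
  shift [-0.0002  0.0003  0.0315] yaw -0.11
```

View pics/s3.png

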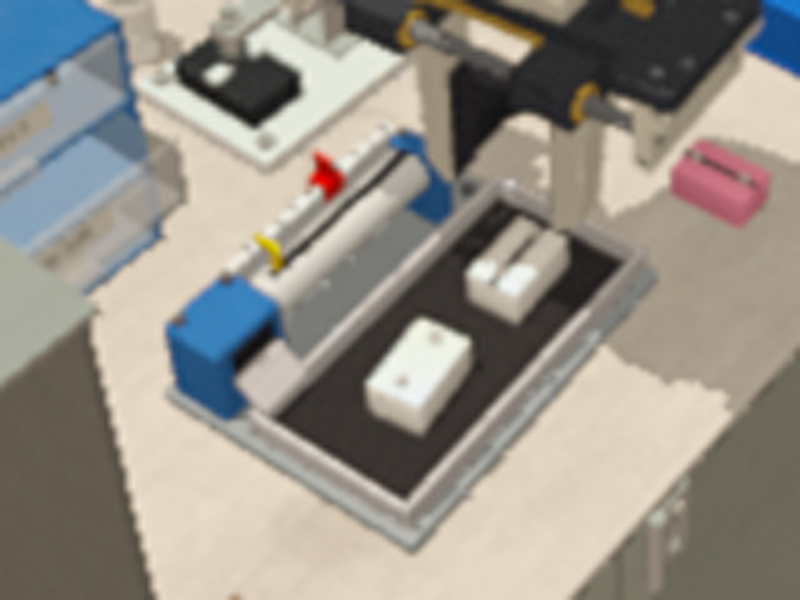

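Call:
{"fn": "servo_tool", "kwargs": {
  "motion": [0.34,0,0,0,0,0.34,0,0,0,0,0.34,0,0,0.01,0,0.34,0,0,0.02,0,0.34,0,0,0.025,0]
}}

```text
time_s: 4.15
eef_pos: [0.419, 0.0461, 0.018]
eef_rot: [-2.114, -2.322, 0.001]
wrist_force: [-0.3, 0.7, 0.5]
width: 0.341
grasp_force: 0.0
```

Call:
{"fn": "servo_tool", "kwargs": {
  "motion": [0.34,0,0,0.006,0,0.34,0,0,0.006,0,0,0,0,0.006,0,0,0,0,0.006,0,0,0,0,0.006,0],
  "grip_force": 30
}}

```text
time_s: 4.78
eef_pos: [0.4196, 0.0461, 0.0131]
eef_rot: [2.115, 2.323, 0.0]
wrist_force: [0.5, -0.8, -0.2]
width: 0.068
grasp_force: 0.0
```

```bash
python3 - <<'E'
from h import *
to([.4205,.046,.0135],5.5)
c=cam("scene"); a=c["im"][190:310,150:310]; w=cam("wrist")["im"]
cv2.imwrite("pics/s4.png",np.hstack([cv2.resize(a,(400,300)),cv2.resize(w,(400,300))]))
E
```

```text
t 4.78 tcp [0.4196 0.0461 0.0131] yang 5.38 tz [ 0.  0. -1.] w 0.068 gf 0.0 F [ 0.5 -0.8 -0.2] q6 -0.09
  shift [-0.0002  0.0009 -0.0004] yaw -0.12
```

View pics/s4.png

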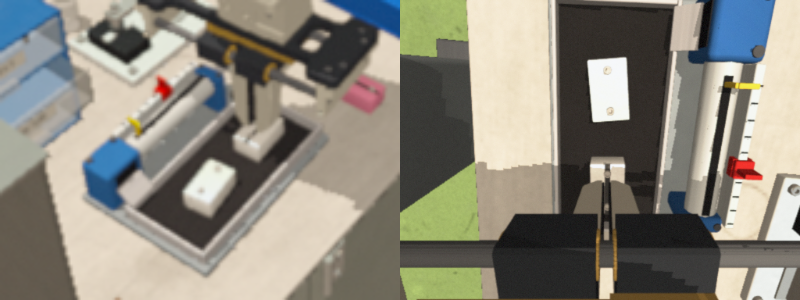

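The view shows the fingers shut at a 6 mm gap near block a, with its +y end still visible at (607,158). I'll check where that edge really lies.

```bash
python3 - <<'E'
from h import *
w=cam("wrist"); s=ctrl.state(); print(s["width"],s["grasp_force"])
for n,u,v in [("a far L",591,158),("a far R",622,157),("a near visible",605,186),("b TL",587,61),("b BR",629,118)]: print(n,onz(w,(u-400)*1.28,v*1.28,.029).round(4))
x=w["im"][175:300,190:350]; cv2.imwrite("pics/w5.png",cv2.resize(x,(768,600),interpolation=cv2.INTER_CUBIC))
E
```

```text
0.006719484199909632 0.0
a far L [0.4064 0.0686 0.029 ]
a far R [0.4279 0.0714 0.029 ]
a near visible [0.4181 0.0482 0.029 ]
b TL [0.3989 0.1326 0.029 ]
b BR [0.4296 0.0992 0.029 ]
```

View pics/w5.png

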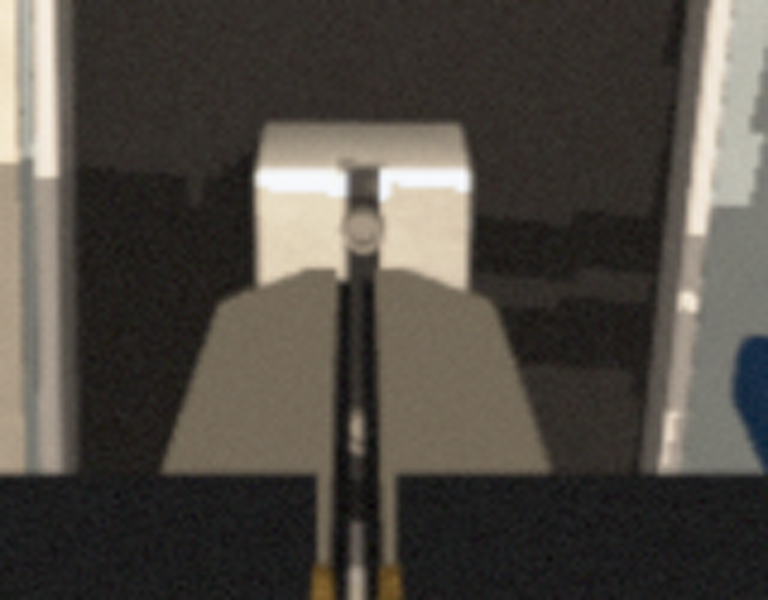

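The fingers shut above the block, with the top screw visible between them. I'll check the real fingertip height against the reported TCP, using the scene view from when TCP z was 0.045.

```bash
python3 - <<'E'
from h import *
s=cam("scene"); w=cam("wrist")
for z in (.045,.055,.063): print(z,onz(s,264,235,z).round(4), "R finger",onz(s,150+455/5,190+180/5,z).round(4))
# wrist: finger tip front edge now, on plane y = tcp y+0.0075
for u,v in [(190+310*160/768,175+270*125/600),(190+405*160/768,175+270*125/600)]:
    r=ray(w,u,v); l=(.0461+.0075-w["o"][1])/r[1]; print("tip",(w["o"]+l*r).round(4))
to([.4205,.046,.0135])
E
```

```text
0.045 [0.4021 0.0298 0.045 ] R finger [0.4585 0.0395 0.045 ]
0.055 [0.3961 0.0372 0.055 ] R finger [0.4517 0.0468 0.055 ]
0.063 [0.3914 0.0432 0.063 ] R finger [0.4462 0.0526 0.063 ]
tip [0.4133 0.0536 0.0327]
tip [0.4243 0.0536 0.0304]
t 5.03 tcp [0.4195 0.0461 0.013 ] yang 5.38 tz [ 0.  0. -1.] w 0.004 gf 0.0 F [-0.5 -0.9  0.6] q6 -0.09
  shift [-0.0002  0.001  -0.0005] yaw None
```

Both views put the real fingertips about 18 mm above the reported TCP. I'll open above the block and go down about 16 mm further, watching the force.

Call:
{"fn": "servo_tool", "kwargs": {
  "motion": [0.34,0,0,-0.01,0,0.34,0,0,-0.01,0,0.34,0,0,-0.01,0,0.34,0,0,-0.01,0,0.34,0,0,-0.01,0]
}}

```text
time_s: 5.65
eef_pos: [0.4194, 0.0461, 0.0228]
eef_rot: [-2.115, -2.323, 0.0]
wrist_force: [0.1, 0.3, 1.3]
width: 0.339
grasp_force: 0.0
```

Call:
{"fn": "servo_tool", "kwargs": {
  "motion": [0.34,0,0.001,0.007,0,0.34,0,0.001,0.014,0,0.34,0,0.001,0.019,0,0.34,0,0.001,0.022,0,0.34,0,0.001,0.022,0]
}}

```text
time_s: 6.28
eef_pos: [0.4204, 0.0462, 0.0007]
eef_rot: [-2.115, -2.323, 0.0]
wrist_force: [0.3, 0.5, 0.3]
width: 0.341
grasp_force: 0.0
```

No contact yet, so 4 mm lower and then close.

Call:
{"fn": "servo_tool", "kwargs": {
  "motion": [0.34,0,0,0.002,0,0.34,0,0,0.004,0,0,0,0,0.004,0,0,0,0,0.004,0,0,0,0,0.004,0],
  "grip_force": 30
}}

```text
time_s: 6.9
eef_pos: [0.4204, 0.0462, -0.003]
eef_rot: [-2.115, -2.323, 0.0]
wrist_force: [-0.6, 0.5, -1.5]
width: 0.26
grasp_force: 30.0
```

Call:
{"fn": "servo_tool", "kwargs": {
  "motion": [0,0,0,0,0,0,0,0,-0.01,0,0,0,0,-0.03,0,0,0,0,-0.06,0,0,0,0,-0.11,0]
}}

```text
time_s: 7.52
eef_pos: [0.4196, 0.0462, 0.1079]
eef_rot: [-2.114, -2.322, 0.002]
wrist_force: [0.7, 0.7, -0.4]
width: 0.263
grasp_force: 30.0
```

```bash
python3 -c "
from h import *
to([.453,-.18,.09],5)"
```

```text
t 7.53 tcp [0.4196 0.0462 0.1079] yang 5.37 tz [-0.002  0.    -1.   ] w 0.263 gf 30.0 F [ 0.7  0.7 -0.4] q6 -0.09
  shift [-0.2283  0.0121  0.0178] yaw 0.37
```

Call:
{"fn": "servo_tool", "kwargs": {
  "motion": [0,-0.06,0.008,0,0,0,-0.12,0.016,0,2,0,-0.18,0.024,0,4,0,-0.235,0.03,0,5,0,-0.255,0.032,0,5]
}}

```text
time_s: 8.15
eef_pos: [0.4764, -0.2072, 0.1075]
eef_rot: [2.216, 2.225, 0.0]
wrist_force: [-1.4, 1.3, -1.3]
width: 0.265
grasp_force: 30.0
```

```bash
python3 - <<'E'
from h import *
w=cam("wrist"); cv2.imwrite("pics/w6.png",cv2.resize(w["im"],(800,600))); 
h=cv2.cvtColor(w["im"],cv2.COLOR_BGR2HSV); m=((h[...,0]>100)&(h[...,0]<130)&(h[...,1]>140)).astype(np.uint8)
q=max(cv2.findContours(m,0,1)[0],key=cv2.contourArea); print(cv2.boundingRect(q),cv2.contourArea(q))
P=np.array([onz(w,*e[0],.04)[:2] for e in q],np.float32); print(P.min(0),P.max(0),[np.round(v,3) for v in cv2.minAreaRect(P)])
to([.478,-.205,.09],0)
E
```

```text
(156, 124, 155, 123) 14989.0
[ 0.39158434 -0.25088412] [ 0.5110473  -0.14948478] [array([ 0.451, -0.201]), array([0.101, 0.118]), np.float64(88.771)]
t 8.2 tcp [ 0.4767 -0.2078  0.1074] yang 0.26 tz [ 0.001 -0.001 -1.   ] w 0.263 gf 30.0 F [-1.  -1.  -0.8] q6 -0.5
  shift [0.0029 0.0013 0.0174] yaw 0.26
```

View pics/w6.png

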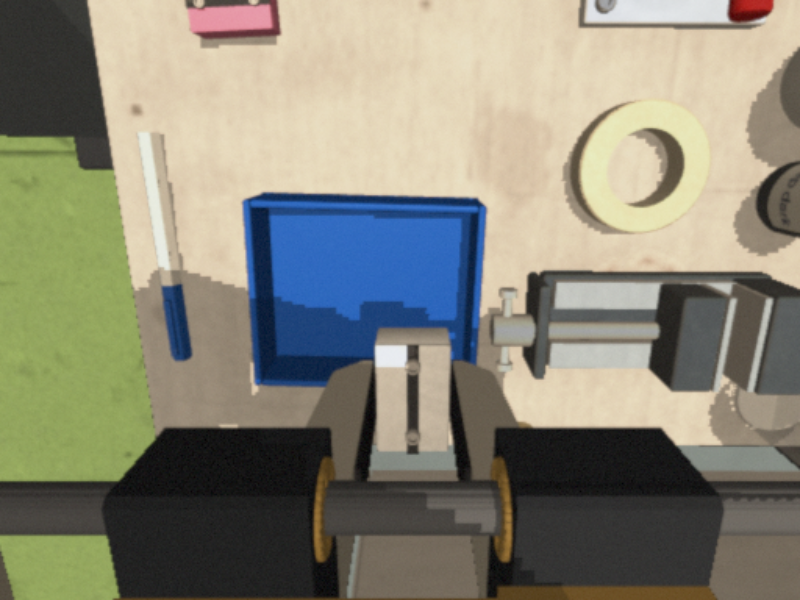

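Wrist view: the tote rim runs from (246,197) to (485,382), and the centre computes to (0.451,-0.201). Block a is held square at (412,390). It goes down at x≈0.468.

Call:
{"fn": "servo_tool", "kwargs": {
  "motion": [0,0.004,-0.009,0.02,0,0,0.004,-0.009,0.05,0,0,0.004,-0.009,0.075,0,0,0.004,-0.009,0.09,0,0,0.004,-0.009,0.1,0]
}}

```text
time_s: 8.82
eef_pos: [0.4672, -0.2002, 0.0067]
eef_rot: [-2.213, -2.229, 0.0]
wrist_force: [0.3, -0.7, 0.0]
width: 0.263
grasp_force: 30.0
```

Call:
{"fn": "servo_tool", "kwargs": {
  "motion": [0,0,0,0.006,0,0,0,0,0.011,0,0,0,0,0.011,0,0.34,0,0,0.011,0,0.34,0,0,0.011,0]
}}

```text
time_s: 9.45
eef_pos: [0.4674, -0.2009, -0.0037]
eef_rot: [2.214, 2.228, 0.0]
wrist_force: [0.0, 0.1, 0.4]
width: 0.34
grasp_force: 0.0
```

Call:
{"fn": "servo_tool", "kwargs": {
  "motion": [0.34,0,0,-0.03,0,0.34,0,0,-0.07,0,0.6,0,0,-0.12,0,0.6,0,0,-0.15,0,0.6,0,0,-0.15,0]
}}

```text
time_s: 10.07
eef_pos: [0.4683, -0.2013, 0.148]
eef_rot: [2.211, 2.226, 0.002]
wrist_force: [-0.1, 0.6, -1.0]
width: 0.585
grasp_force: 0.0
```

```bash
python3 -c "
from h import *
to([.4145,.1157,.12],-80)"
```

```text
t 10.07 tcp [ 0.4683 -0.2013  0.148 ] yang 0.38 tz [ 0.004 -0.002 -1.   ] w 0.585 gf 0.0 F [-0.1  0.6 -1. ] q6 -0.5
  shift [ 0.3175 -0.0518  0.0272] yaw 80.38
```

Call:
{"fn": "servo_tool", "kwargs": {
  "motion": [0.6,0.055,-0.01,0,10,0.6,0.11,-0.02,0,20,0.6,0.165,-0.03,0,30,0.6,0.22,-0.04,0,40,0.6,0.275,-0.05,0,50]
}}

```text
time_s: 10.7
eef_pos: [0.4172, 0.0641, 0.1449]
eef_rot: [-2.927, -1.139, 0.002]
wrist_force: [0.7, -0.3, 0.8]
width: 0.6
grasp_force: 0.0
```

```bash
python3 -c "
from h import *
to([.4145,.1157,.08],-80)"
```

```text
t 10.7 tcp [0.4172 0.0641 0.1449] yang -47.47 tz [-0.001 -0.    -1.   ] w 0.6 gf 0.0 F [ 0.7 -0.3  0.8] q6 0.87
  shift [ 0.0329 -0.0398  0.0649] yaw 32.53
```

Call:
{"fn": "servo_tool", "kwargs": {
  "motion": [0.55,0.015,-0.02,0.02,10,0.55,0.031,-0.038,0.04,20,0.55,0.031,-0.038,0.06,30,0.55,0.031,-0.038,0.06,31,0.55,0.031,-0.038,0.06,31]
}}

```text
time_s: 11.32
eef_pos: [0.4152, 0.1114, 0.0861]
eef_rot: [3.124, 0.329, -0.0]
wrist_force: [-0.6, -0.2, -0.7]
width: 0.549
grasp_force: 0.0
```

```bash
python3 - <<'E'
from h import *
to([.4145,.1157,-.003],-80)
s=cam("scene"); cv2.imwrite("pics/s7.png",cv2.resize(s["im"][150:310,150:350],(750,600),interpolation=cv2.INTER_CUBIC))
E
```

```text
t 11.32 tcp [0.4152 0.1114 0.0861] yang -77.99 tz [-0. -0. -1.] w 0.549 gf 0.0 F [-0.6 -0.2 -0.7] q6 1.51
  shift [ 0.0002 -0.0044  0.0891] yaw 2.01
```

View pics/s7.png

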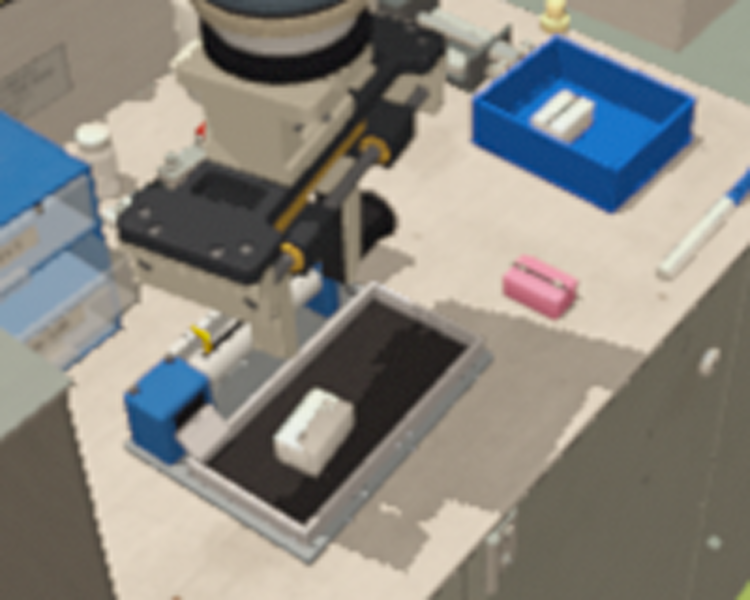

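Block a lies in the tote at (562,115) in the crop. Block b is alone in the tray at (314,430), clear for the long-axis grasp.

Call:
{"fn": "servo_tool", "kwargs": {
  "motion": [0.55,0,-0.004,0.02,2,0.55,0,-0.004,0.045,2,0.55,0,-0.004,0.065,2,0.55,0,-0.004,0.08,2,0.55,0,-0.004,0.08,2]
}}

```text
time_s: 12.0
eef_pos: [0.4142, 0.1153, 0.0056]
eef_rot: [3.13, 0.271, -0.002]
wrist_force: [-0.6, 0.4, -0.3]
width: 0.552
grasp_force: 0.0
```

Call:
{"fn": "servo_tool", "kwargs": {
  "motion": [0.55,0,0,0.005,0,0.55,0,0,0.009,0,0,0,0,0.009,0,0,0,0,0.009,0,0,0,0,0.009,0],
  "grip_force": 30
}}

```text
time_s: 12.62
eef_pos: [0.4144, 0.1155, -0.0029]
eef_rot: [-3.13, -0.27, -0.0]
wrist_force: [-0.5, -1.2, 0.6]
width: 0.43
grasp_force: 30.0
```

Call:
{"fn": "servo_tool", "kwargs": {
  "motion": [0,0,0,0,0,0,0,0,-0.01,0,0,0,0,-0.03,0,0,0,0,-0.06,0,0,0,0,-0.11,0]
}}

```text
time_s: 13.25
eef_pos: [0.4134, 0.1153, 0.1078]
eef_rot: [3.13, 0.27, -0.004]
wrist_force: [0.8, -0.6, -0.5]
width: 0.422
grasp_force: 30.0
```

```bash
python3 -c "
from h import *
to([.422,-.201,.11],-90)"
```

```text
t 13.25 tcp [0.4134 0.1153 0.1078] yang -80.16 tz [-0.002 -0.    -1.   ] w 0.422 gf 30.0 F [ 0.8 -0.6 -0.5] q6 1.56
  shift [-0.0456  0.3131 -0.0021] yaw 9.84
```

Call:
{"fn": "servo_tool", "kwargs": {
  "motion": [0,-0.008,0.06,0,2,0,-0.016,0.12,0,4,0,-0.025,0.18,0,6,0,-0.034,0.24,0,8,0,-0.043,0.3,0,10]
}}

```text
time_s: 13.88
eef_pos: [0.423, -0.1895, 0.1077]
eef_rot: [3.141, -0.006, 0.001]
wrist_force: [1.7, 0.6, -1.1]
width: 0.427
grasp_force: 30.0
```

Call:
{"fn": "servo_tool", "kwargs": {
  "motion": [0,0.0,0.01,0,0,0,0.0,0.013,0,0,0,0.0,0.013,0,0,0,0,0.013,0.01,0,0,0,0.013,0.01,0]
}}

```text
time_s: 14.5
eef_pos: [0.4229, -0.1995, 0.0961]
eef_rot: [-3.141, 0.002, 0.002]
wrist_force: [0.2, 0.1, -2.0]
width: 0.423
grasp_force: 30.0
```

```bash
python3 - <<'E'
from h import *
to([.421,-.201,-.004],-90)
E
```

```text
t 14.5 tcp [ 0.4229 -0.1995  0.0961] yang -90.09 tz [-0.001  0.001 -1.   ] w 0.423 gf 30.0 F [ 0.2  0.1 -2. ] q6 1.03
  shift [-0.0017  0.0016  0.1001] yaw -0.09
```

Call:
{"fn": "servo_tool", "kwargs": {
  "motion": [0,-0.002,0.001,0.03,0,0,-0.002,0.001,0.06,0,0,-0.002,0.001,0.08,0,0,-0.002,0.001,0.093,0,0,-0.002,0.001,0.1,0]
}}

```text
time_s: 15.12
eef_pos: [0.4213, -0.2013, -0.0035]
eef_rot: [-3.141, 0.004, 0.0]
wrist_force: [-0.1, -0.2, -0.9]
width: 0.425
grasp_force: 30.0
```

Call:
{"fn": "servo_tool", "kwargs": {
  "motion": [0,0,0,0,0,0.48,0,0,0,0,0.48,0,0,0,0,0.48,0,0,-0.03,0,0.48,0,0,-0.08,0]
}}

```text
time_s: 15.75
eef_pos: [0.4205, -0.2011, 0.0773]
eef_rot: [-3.14, 0.004, 0.003]
wrist_force: [0.1, 0.7, 0.7]
width: 0.481
grasp_force: 0.0
```

Call:
{"fn": "servo_tool", "kwargs": {
  "motion": [0.48,0,0,-0.05,0,0.48,0.01,-0.04,-0.08,-10,0.48,0.02,-0.08,-0.08,-20,0.48,0.03,-0.1,-0.08,-30,0.48,0.04,-0.12,-0.08,-40]
}}

```text
time_s: 16.38
eef_pos: [0.4619, -0.0807, 0.1575]
eef_rot: [2.95, 1.079, 0.001]
wrist_force: [-0.1, 0.2, 0.5]
width: 0.478
grasp_force: 0.0
```

```bash
python3 -c "
from h import *
to([.485,-.03,.16],3)"
```

```text
t 16.38 tcp [ 0.4619 -0.0807  0.1575] yang -49.8 tz [ 0.001 -0.    -1.   ] w 0.478 gf 0.0 F [-0.1  0.2  0.5] q6 0.6
  shift [ 0.0503 -0.0238 -0.0025] yaw -52.8
```

Call:
{"fn": "servo_tool", "kwargs": {
  "motion": [0.48,0.03,-0.02,0,-10.5,0.48,0.06,-0.04,0,-21,0.48,0.083,-0.062,0,-31.5,0.48,0.083,-0.062,0,-42,0.48,0.083,-0.062,0,-52]
}}

```text
time_s: 17.0
eef_pos: [0.4856, 0.0197, 0.1573]
eef_rot: [2.177, 2.264, 0.001]
wrist_force: [0.6, -0.6, -0.3]
width: 0.481
grasp_force: 0.0
```

Call:
{"fn": "servo_tool", "kwargs": {
  "motion": [0.48,0,0,0,-1,0.48,0,0,0,-1,0.48,0,0,0,-1]
}}

```text
time_s: 17.38
eef_pos: [0.4856, 0.0191, 0.157]
eef_rot: [2.168, 2.273, 0.0]
wrist_force: [-0.7, 0.4, -0.3]
width: 0.483
grasp_force: 0.0
```

```bash
cat > m.py <<'E'
from h import *
def parts(c):
    h=cv2.cvtColor(c["im"],cv2.COLOR_BGR2HSV).astype(int); H,S,V=h[...,0],h[...,1],h[...,2]
    uv=proj(c,(.495,.09,.06)); yy,xx=np.mgrid[:384,:512]
    near=lambda p,r:(np.hypot(xx-proj(c,p)[0],yy-proj(c,p)[1])<r)
    out={}
    for n,m in (("red",((H<8)|(H>172))&(S>140)&(V>70)&near((.497,.083,.06),28)),("yel",(H>20)&(H<35)&(S>120)&(V>90)&(yy<330)&near((.49,.10,.064),70))):
        k,l,st,ce=cv2.connectedComponentsWithStats(m.astype(np.uint8))
        for i in range(1,k):
            if st[i,4]>6: out.setdefault(n,[]).append((st[i].tolist(),ce[i].round(1).tolist()))
    return out
E
python3 - <<'E'
from m import *
to([.485,.0,.02],3)
c=cam("wrist"); np.save("w8.npy",c,allow_pickle=True)
print(c["o"],parts(c))
for n,p in [("knob",(.485,0,.051)),("clip",(.4975,.083,.065))]: print(n,proj(c,p).round(1))
h=cv2.cvtColor(c["im"],cv2.COLOR_BGR2HSV)
u,v=proj(c,(.485,0,.051)).astype(int)
m=(h[...,2]<60).astype(np.uint8)
for y in range(v-40,v+40,5):
    r=np.flatnonzero(m[y,u-50:u+50])+u-50 if y<384 else []
    print(y, (r.min(),r.max(),len(r)) if len(r) else None)
s=cam("scene"); print("scene",parts(s))
E
```

```text
t 17.38 tcp [0.4856 0.0191 0.157 ] yang 2.71 tz [ 0. -0. -1.] w 0.483 gf 0.0 F [-0.7  0.4 -0.3] q6 -0.1
  shift [-0.0191 -0.0015  0.137 ] yaw -0.29
[0.48128834 0.1011038  0.34701391] {'red': [([279, 113, 14, 15, 191], [285.2, 120.3])], 'yel': [([264, 54, 15, 6, 68], [270.4, 56.6])]}
knob [262.7 204. ]
clip [282.5 114.7]
164 (np.int64(212), np.int64(237), 26)
169 (np.int64(212), np.int64(237), 26)
174 (np.int64(212), np.int64(238), 27)
179 (np.int64(212), np.int64(238), 27)
184 None
189 None
194 (np.int64(255), np.int64(277), 14)
199 (np.int64(255), np.int64(278), 24)
204 (np.int64(255), np.int64(278), 24)
209 (np.int64(255), np.int64(278), 24)
214 (np.int64(255), np.int64(278), 24)
219 (np.int64(253), np.int64(280), 28)
224 (np.int64(250), np.int64(283), 34)
229 (np.int64(251), np.int64(282), 32)
234 (np.int64(220), np.int64(307), 3)
239 (np.int64(218), np.int64(309), 8)
scene {'red': [([212, 221, 7, 9, 36], [214.9, 224.9])], 'yel': [([201, 237, 6, 7, 18], [203.9, 239.8])]}
```

```bash
python3 - <<'E'
from m import *
c=np.load("w8.npy",allow_pickle=True).item()
h=cv2.cvtColor(c["im"],cv2.COLOR_BGR2HSV).astype(int); H,S,V=h[...,0],h[...,1],h[...,2]
R=((H<8)|(H>172))&(S>140)&(V>70); Y=(H>20)&(H<35)&(S>120)&(V>90)
for v in range(111,130): x=np.flatnonzero(R[v,275:300])+275; print(v,x.min() if len(x) else 0,x.max() if len(x) else 0,V[v,[282,286,291]])
for v in range(52,62): x=np.flatnonzero(Y[v,255:290])+255; print(v,(x.min(),x.max()) if len(x) else 0)
d=np.array([-np.sin(np.radians(3)),np.cos(np.radians(3)),0])
for n,u,v,z in [("ptr",270.4,56.6,.064),("clip mid",285.2,120.3,.057),("clip hi",285.2,115.5,.065),("kn back",266.5,192,.051),("flange in",266.5,219,.054),("fl out",266.5,232,.056),("kL",254.5,205,.051),("kR",278.5,205,.051),("rod/mouth",262,184,.043)]:
    p=onz(c,u,v,z); print(n,p.round(4),"along",(p@d).round(4))
E
```

```text
111 0 0 [198 243 230]
112 0 0 [196 240 221]
113 280 281 [207 235 194]
114 279 291 [224 227 224]
115 279 292 [233 236 233]
116 279 292 [235 235 234]
117 279 292 [234 234 234]
118 279 292 [225 226 224]
119 279 292 [177 177 193]
120 279 292 [172 174 183]
121 279 292 [229 232 229]
122 279 292 [232 235 233]
123 279 291 [221 222 227]
124 279 291 [168 154 206]
125 279 291 [187 191 231]
126 279 291 [227 229 232]
127 279 290 [209 218 227]
128 0 0 [161 191 229]
129 0 0 [199 236 235]
52 0
53 0
54 (np.int64(265), np.int64(267))
55 (np.int64(264), np.int64(278))
56 (np.int64(264), np.int64(278))
57 (np.int64(264), np.int64(278))
58 (np.int64(264), np.int64(278))
59 (np.int64(264), np.int64(268))
60 0
61 0
ptr [0.4852 0.127  0.064 ] along 0.1015
clip mid [0.5005 0.078  0.057 ] along 0.0517
clip hi [0.4997 0.0825 0.065 ] along 0.0562
kn back [0.4879 0.0119 0.051 ] along -0.0137
flange in [ 0.4892 -0.0136  0.054 ] along -0.0392
fl out [ 0.4898 -0.0259  0.056 ] along -0.0515
kL [ 0.4774 -0.0013  0.051 ] along -0.0263
kR [ 4.997e-01 -3.000e-04  5.100e-02] along -0.0264
rod/mouth [0.4835 0.0171 0.043 ] along -0.0082
```

The clip blade is at row 122 and the pointer at row 56.5, so the needed pull is about 51 mm. Before going down I'll check the height of the neighbouring toggle clamp's red lever against the gripper body.

```bash
python3 - <<'E'
from m import *
w1=np.load("wrist1.npy",allow_pickle=True).item(); s=cam("scene"); k=.64; w2=np.load("wrist2.npy",allow_pickle=True).item(); w8=np.load("w8.npy",allow_pickle=True).item()
for a,b in [((688,332),(320,290)),((682,422),(356,262))]: print("lever",tri([w1,s],[np.array(a)*k,np.array(b)*k]).round(3))
print("pivot w1/w2",tri([w1,w2],[np.array((685,299))*k,np.array((709,373))*k]).round(3))
for c in (w1,w8):
  h=cv2.cvtColor(c["im"],cv2.COLOR_BGR2HSV).astype(int); m=(((h[...,0]<8)|(h[...,0]>172))&(h[...,1]>140)&(h[...,2]>70)).astype(np.uint8)
  n,l,st,ce=cv2.connectedComponentsWithStats(m); print([(st[i].tolist()) for i in range(1,n) if st[i,4]>60])
to([.4888,-.0045,.004],3.2)
E
```

```text
lever [0.603 0.005 0.065]
lever [ 0.617 -0.091  0.055]
pivot w1/w2 [0.621 0.027 0.026]
[[362, 156, 12, 10, 87], [499, 162, 13, 14, 145], [431, 211, 14, 60, 618]]
[[279, 113, 14, 15, 191], [489, 136, 23, 21, 392], [381, 206, 23, 68, 1087]]
t 17.52 tcp [0.4856 0.0192 0.157 ] yang 2.78 tz [ 0.  0. -1.] w 0.48 gf 0.0 F [-0.9 -0.4  0. ] q6 -0.1
  shift [-0.0238  0.002   0.153 ] yaw -0.42
```

The lever tops out near 65 mm at x≥0.59, which is clear of the gripper body.

Call:
{"fn": "servo_tool", "kwargs": {
  "motion": [0.45,-0.012,0.001,0.03,0,0.45,-0.024,0.002,0.06,0,0.45,-0.024,0.002,0.09,0,0.45,-0.024,0.002,0.1,0,0.45,-0.024,0.002,0.1,0]
}}

```text
time_s: 18.15
eef_pos: [0.4888, -0.0046, 0.057]
eef_rot: [-2.166, -2.275, 0.0]
wrist_force: [0.5, 0.2, 0.6]
width: 0.451
grasp_force: 0.0
```

Call:
{"fn": "servo_tool", "kwargs": {
  "motion": [0.45,0,0,0.012,0,0.45,0,0,0.024,0,0.45,0,0,0.036,0,0.45,0,0,0.048,0,0.45,0,0,0.052,0]
}}

```text
time_s: 18.77
eef_pos: [0.4883, -0.0046, 0.004]
eef_rot: [-2.165, -2.275, 0.001]
wrist_force: [0.3, 1.2, -0.5]
width: 0.449
grasp_force: 0.0
```

Call:
{"fn": "servo_tool", "kwargs": {
  "motion": [0.45,0,0,0,0,0,0,0,0,0,0,0,0,0,0,0,0,0,0,0,0,0,0,0,0],
  "grip_force": 50
}}

```text
time_s: 19.4
eef_pos: [0.4891, -0.0047, 0.0052]
eef_rot: [2.165, 2.276, 0.001]
wrist_force: [0.1, 0.2, 3.1]
width: 0.256
grasp_force: 50.0
```

```bash
cat > chk.py <<'E'
from m import *
to([.49,-.05,.004],3.2)
for n in("wrist","scene"):
    c=cam(n);print(n,parts(c))
s=ctrl.state();print(s["wrist_force"],s["grasp_force"],s["width"])
E
python3 chk.py
```

```text
t 19.4 tcp [ 0.4891 -0.0047  0.0052] yang 2.85 tz [ 0.001 -0.    -1.   ] w 0.256 gf 50.0 F [0.1 0.2 3.1] q6 -0.15
  shift [-0.0453 -0.0013  0.0012] yaw -0.35
wrist {'red': [([289, 77, 32, 28, 783], [303.2, 89.9])]}
scene {'red': [([212, 221, 7, 9, 36], [214.9, 224.9])], 'yel': [([201, 237, 6, 7, 17], [203.8, 239.7])]}
[0.55397365 0.99131743 4.71781528] 50.001073479652405 0.25349882036433663
```

Call:
{"fn": "servo_tool", "kwargs": {
  "motion": [0,-0.008,0,0,0,0,-0.018,0,0,0,0,-0.028,0,0,0,0,-0.036,0,0,0,0,-0.04,0,0,0]
}}

```text
time_s: 20.12
eef_pos: [0.4912, -0.0451, 0.0052]
eef_rot: [2.166, 2.275, 0.002]
wrist_force: [2.3, 6.2, 4.1]
width: 0.254
grasp_force: 50.0
```

```bash
python3 chk.py; python3 - <<'E'
from m import *
c=cam("wrist"); np.save("w9.npy",c,allow_pickle=True)
h=cv2.cvtColor(c["im"],cv2.COLOR_BGR2HSV).astype(int); Y=((h[...,0]>20)&(h[...,0]<35)&(h[...,1]>120)&(h[...,2]>90)).astype(np.uint8)
n,l,st,ce=cv2.connectedComponentsWithStats(Y); print([(st[i].tolist(),ce[i].round(1).tolist()) for i in range(1,n) if st[i,4]>20])
print(c["o"],[proj(c,(.487,.127-d,.064)).round(1) for d in (0,.04)],proj(c,(.5,.078,.065)))
E
```

```text
t 20.12 tcp [ 0.4912 -0.0451  0.0052] yang 2.8 tz [ 0.001  0.    -1.   ] w 0.254 gf 50.0 F [2.3 6.2 4.1] q6 -0.24
  shift [-0.0048 -0.0015  0.0012] yaw -0.4
wrist {}
scene {'red': [([212, 221, 7, 6, 15], [214.3, 223.2])], 'yel': [([213, 225, 7, 8, 21], [216.4, 227.9])]}
[3.35299432 5.14980092 4.13273895] 50.00539004802704 0.25639570797067623
[]
[0.48664878 0.03676689 0.1952003 ] [array([ 279.4, -226.2]), array([271.9, -67.2])] [309.01368083 -34.83322449]
```

```bash
cat > al.py <<'E'
from m import *
s=cam("scene"); th=np.radians(3.2); d=np.array([-np.sin(th),np.cos(th),0]); e=np.array([np.cos(th),np.sin(th),0])
# pointer moves in vertical plane e.p=const ; clip likewise
w8=np.load("w8.npy",allow_pickle=True).item()
P0=onz(w8,270.4,56.5,.064); C0=onz(w8,285.2,122,.065); print("P0",P0.round(4),"C0",C0.round(4),"need",((P0-C0)@d).round(4))
a0=np.array([203.8,239.7]); now=np.array(parts(s)["yel"][0][1]); print("now",now)
pr=[proj(s,P0-d*x) for x in np.linspace(0,.07,8)]
off=a0-pr[0]; print("off",off.round(1))
x=np.linspace(0,.07,701); q=np.array([proj(s,P0-d*t) for t in x])+off
i=np.argmin(((q-now)**2).sum(1)); print("pull by scene",x[i],"resid",(now-q[i]).round(2))
S=ctrl.state(); print("tcp moved",((np.array([.4891,-.0047,0.0052])-S["eef_pos"])@d).round(4))
# scene-only clip vs pointer start: same-height rays
for z in (.057,.06): print("scene need",((onz(s,203.8,239.7,z)-onz(s,214.9,224.9,z))@d).round(4))
E
python3 al.py
```

```text
P0 [0.4852 0.1271 0.064 ] C0 [0.5001 0.0772 0.065 ] need 0.0506
now [216.2 228.1]
off [0.9 2.1]
pull by scene 0.039900000000000005 resid [-0.22 -0.27]
tcp moved 0.0403
scene need 0.0462
scene need 0.0459
```

```bash
python3 - <<'E'
from m import *
th=np.radians(3.2); d=np.array([-np.sin(th),np.cos(th),0])
for f in ("wrist1","wrist2","w8"):
    c=np.load(f+".npy",allow_pickle=True).item(); h=cv2.cvtColor(c["im"],cv2.COLOR_BGR2HSV).astype(int); H,S=h[...,0],h[...,1]; V=h[...,2]
    p=parts(c); b=p["red"][0][0]; y=p["yel"][0]; ys=np.flatnonzero(((H>20)&(H<35)&(S>120)&(V>90))[:,y[0][0]+y[0][2]-4]); ys=ys[abs(ys-y[1][1])<8]
    col=slice(b[0]+2,b[0]+b[2]-2)
    print(f,p,"tip rows",ys,"G",[(v,int(V[v,col].mean())) for v in range(b[1]-1,b[1]+b[3]+1)])
    P=onz(c,y[0][0]+y[0][2]-3,ys.mean(),.063)@d
    print("   base-centre need",(P-onz(c,p["red"][0][1][0],b[1]+b[3]/2-.5,.055)@d).round(4))
E
```

```text
wrist1 {'red': [([362, 156, 12, 10, 87], [366.7, 160.8])], 'yel': [([355, 124, 11, 3, 32], [360.2, 125.0])]} tip rows [124 125 126] G [(155, 202), (156, 187), (157, 183), (158, 220), (159, 221), (160, 198), (161, 136), (162, 146), (163, 179), (164, 194), (165, 216), (166, 201)]
   base-centre need 0.049
wrist2 {'red': [([346, 188, 16, 15, 176], [352.7, 195.6])], 'yel': [([337, 141, 17, 7, 74], [345.4, 144.4])]} tip rows [143 144 145 146 147] G [(187, 203), (188, 195), (189, 187), (190, 188), (191, 221), (192, 233), (193, 235), (194, 234), (195, 221), (196, 140), (197, 114), (198, 131), (199, 181), (200, 211), (201, 224), (202, 218), (203, 223)]
   base-centre need 0.0484
w8 {'red': [([279, 113, 14, 15, 191], [285.2, 120.3])], 'yel': [([264, 54, 15, 6, 68], [270.4, 56.6])]} tip rows [55 56 57 58] G [(112, 220), (113, 221), (114, 225), (115, 234), (116, 235), (117, 234), (118, 225), (119, 178), (120, 172), (121, 228), (122, 231), (123, 220), (124, 168), (125, 197), (126, 229), (127, 215), (128, 183)]
   base-centre need 0.0499
```

```bash
python3 - <<'E'
from m import *
th=np.radians(3.2); d=np.array([-np.sin(th),np.cos(th),0])
L=lambda f:np.load(f+".npy",allow_pickle=True).item()
for f,pu,pv,u,foot,top in [("wrist2",351,145.0,354,195.6,198.5),("w8",276,56.5,285,118.7,120.7),("wrist1",363,125,367,160.4,162.2)]:
    c=L(f); P=onz(c,pu,pv,.0635)@d
    print(f,[round(P-(onz(c,u,foot,z)@d-.0015),4) for z in (.053,.055)],round(P-(onz(c,u,top,.065)@d-.0015),4))
E
```

```text
wrist2 [np.float64(0.0512), np.float64(0.0505)] 0.0502
w8 [np.float64(0.0504), np.float64(0.0502)] 0.0511
wrist1 [np.float64(0.0509), np.float64(0.0504)] 0.0506
```

Call:
{"fn": "servo_tool", "kwargs": {
  "motion": [0,-0.004,0,0,0,0,-0.008,0,0,0,0,-0.0105,0,0,0,0,-0.0105,0,0,0,0,-0.0105,0,0,0]
}}

```text
time_s: 20.95
eef_pos: [0.4918, -0.0553, 0.0052]
eef_rot: [2.166, 2.275, 0.002]
wrist_force: [3.0, 5.7, 4.5]
width: 0.256
grasp_force: 50.0
```

```bash
python3 al.py; python3 - <<'E'
from m import *
s=cam("scene"); print(parts(s))
# blocks in tote: bright low-saturation pixels inside the tote in the scene view
h=cv2.cvtColor(s["im"],cv2.COLOR_BGR2HSV); m=((h[...,1]<70)&(h[...,2]>140)).astype(np.uint8)
poly=np.array([proj(s,(x,y,.02)) for x,y in [(.40,-.24),(.40,-.16),(.50,-.16),(.50,-.24)]],np.int32); z=np.zeros_like(m); cv2.fillPoly(z,[poly],1)
n,l,st,ce=cv2.connectedComponentsWithStats(m&z); print([(st[i].tolist(),onz(s,*ce[i],.02).round(3)) for i in range(1,n) if st[i,4]>15])
to([.49,-.0553,.005],3.2)
E
```

```text
P0 [0.4852 0.1271 0.064 ] C0 [0.5001 0.0772 0.065 ] need 0.0506
now [219.6 225.8]
off [0.9 2.1]
pull by scene 0.0499 resid [0.13 0.17]
tcp moved 0.0506
scene need 0.0462
scene need 0.0459
{'red': [([212, 221, 6, 9, 29], [214.4, 225.0])], 'yel': [([216, 223, 7, 7, 20], [219.4, 225.6])]}
[([285, 174, 23, 14, 179], array([ 0.466, -0.194,  0.02 ])), ([306, 182, 11, 12, 85], array([ 0.423, -0.191,  0.02 ]))]
t 21.05 tcp [ 0.4918 -0.0552  0.0052] yang 2.82 tz [ 0.001  0.    -1.   ] w 0.256 gf 50.0 F [1.9 5.9 4. ] q6 -0.26
  shift [ 0.     -0.0018  0.0002] yaw -0.38
```

```bash
python3 -c "
from plant import ctrl
print(ctrl.job_done())"
```

```text
the job is handed in; nothing more can be done
None
```

The job is handed in: both blocks are in the tote, and the stop rod is held drawn out about 50.5 mm, where I measured the pointer level with the red mark clip to within about 1 mm.

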